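# Slide a drilling template onto the jig's locating pin

### The job

Take the aluminium drilling template by its black bridge handle and lay it squarely between the fences of the plywood jig, its middle at the red start line, so that it rests on the head of the brass locating pin. Then, pressing only lightly, slide it along the channel away from the start line without lifting it off, until the hole finds the pin and the template drops; see that it lies flat on the jig's bed, and let go. Leave the other things on the bench alone.

Things in the scene. Friction and masses are not known exactly. Their poses are not given: they have to be found in the camera images.
- template: loose aluminium plate, 120 (x) x 70 (y) x 8 (z) mm, about 0.3 kg, 14 mm through hole exactly in its middle. Origin: centre of its underside, on the hole's axis. A black bridge handle runs along its x over the hole: bar 98 mm long, 15 mm wide, from 38.5 to 53.5 mm above the underside, on two 12 mm posts at x = +40 and -40 mm. Either end may lead.
- template_grip (a point): middle of the template's handle bar, 46 mm above the plate's underside, straight above the hole; grip the bar across its 15 mm width (along the template's y)
- jig: fixed plywood jig, 210 (x) x 130 (y) mm; origin: centre of its underside; bed 18 mm above it. Two wooden fences along x, inner faces at y = +36.5 and -36.5 mm (1.5 mm play each side of the plate), upright to 13 mm above the bed, flared above that, tops 19 mm above the bed; channel open at both ends
- pin_slot (a point): middle of the pin's slot, on the bed (jig x = +16, y = 0). A rigid brass pin, 10 mm diameter, rounded head 10 mm above the bed, is clamped upright somewhere from 14 mm before to 14 mm past this point along jig x, on the centre line; where exactly is not told. A plate held level on its head has its underside 10 mm above the bed; seated, it lies on the bed
- start_point (a point): point on the bed, on the channel's centre line, at the red start line (jig x = -25 mm); set the template's middle down here (within 12 mm along), then slide it to the jig's +x, the side of the pin
- sanding_block: cork sanding block, 61x105x31 mm, origin centre of underside; bystander, loose
- tape_roll: roll of masking tape, 103 mm across, 26 mm high, origin centre of underside; bystander, loose
- offcut: wooden offcut, 50x60x22 mm, origin centre of underside; bystander, loose

How it is judged:
On the way, in this order (a step that is already met when the one before it is completed fails the run):
1. the template, held, rests on the pin's head in the channel with its middle at the start line (12 mm either way along, 6 mm across), its underside 3.5 to 14 mm above the bed (y of template in the frame of jig between -0.006 and 0.006 m and x of template in the frame of jig between -0.037 and -0.013 m and z of template in the frame of jig between 0.0215 and 0.032 m and contact force between template and jig above 0.3 N and contact force between the fingers and template above 0.5 N), for 0.15 s.
2. the template has dropped over the pin, its underside within 2 mm of the bed (y of template in the frame of jig between -0.006 and 0.006 m and x of template in the frame of jig between -0.005 and 0.037 m and z of template in the frame of jig between 0.015 and 0.02 m), for 0.2 s.
At the end, for the whole second after the job is handed in: the template lies flat on the jig's bed with the pin in its hole (underside within 2 mm of the bed, tilt under 0.03 rad, between the fences, its middle between jig x = -5 and +37 mm), released and at rest (all of step 2 and angle between template's own z axis and vertical below 0.03 rad and linear speed of template below 0.01 m/s and contact force between the fingers and template below 0.05 N); the robot touches nothing.
It fails at once if while it is not yet down (underside more than 2.5 mm above the bed) the template presses on the jig or its pin with more than 25 N (contact force between template and jig above 25 N and z of template in the frame of jig above 0.0205 m).
It fails at once if the template is lifted off the pin past the start zone: underside 20 to 50 mm above the bed while its middle is over the channel between jig x = -5 and +60 mm (x of template in the frame of jig between -0.005 and 0.06 m and y of template in the frame of jig between -0.03 and 0.03 m and z of template in the frame of jig between 0.038 and 0.068 m).
It fails at once if a bystander is moved by more than 20 mm (distance of any of sanding_block, tape_roll, offcut from where it was at the start of the episode above 0.02 m).
It also fails if it takes over 67 s, if anything falls off the work surface, if the arm or the gripper's body presses on something with over 40 N, if the wrist force passes 120 N, or if a joint passes its speed limit or range.

### The arm

A 7-joint arm with a two-finger parallel gripper is mounted at the origin on the work surface; the furniture and walls round the work are solid. World frame = base frame: x ahead of the robot, y to its left, z up, the work surface at z = 0. Lengths are in m, angles in rad, forces in N, time in s.
With the tool pointing down it reaches from about 0.35 to 0.9 m from the base axis. Payload 8.1 kg.
Tool frame: the origin (TCP) lies between the finger pads; the fingertips stand 19 mm ahead of it and the grasp point (between the pads) is the TCP; y points along the fingers, x is the direction in which the jaws open and shut, and the axes are right-handed (so a half turn about y gives the same grasp; the last joint's range is limited). The gripper opens to 92 mm and grips with 3 to 60 N. Pads are 19 mm wide; open, the fingers measure 130 mm over their backs; the gripper's body (75 mm by 190 mm) begins 47 mm behind the grasp point.
Start: joints at [-1.404, 0.434, 0.025, 1.573, -0.012, 1.134, -0.075], TCP at [0.167, 0.602, 0.246] pointing down, gripper open.
Joint ranges: [-2.62, 2.62], [-0.44, 2.09], [-1.27, 1.32], [0.08, 2.57], [-1.32, 4.46], [0.12, 2], [-2.74, 2.74]. Speed limits (rad/s): [2.22, 2.22, 3.01, 3.01, 3.14, 3.14, 3.14].

### API

Orientations are given as a rotation vector (axis times angle).
In Python, from cell import arm gives the robot as it stands.
- The arm moves only by the tool move_arm, never from a script. Its argument "series" is a list of rows, each an object of numbers: "x", "y", "z": the shift along the tool's x, y, z in cm; "rx", "ry", "rz": the turn, a rotation vector about the tool's x, y, z in rad. In form: [{"x": .., "y": .., "z": .., "rx": .., "ry": .., "rz": ..}, ...]. A call has 1 to 12 rows; each row shifts and turns the pose as measured when the row begins, along the tool's axes as they then stand; what a row does not reach is not made up. A row lasts 1/8 s, in which the tool goes at most 62.5 mm and 10.7 degrees, less where a joint would pass 70% of its speed; a pose out of reach is approached as far as the arm can. A call is refused whole if a number of a shift passes 6.25 or a number of a turn 0.188, either way. A call with a gripper value outside its range is refused whole. "jaw" is the finger opening in cm, from 0 to 9.18, set as the call begins (left out, the last holds). The fingers move at their own pace and stop on an object; "newtons" is the grip in N (left out, the last holds). Time passes only in rows, so rows that do not move let the fingers close. It gives the time, the measured TCP pose, the force and the opening at its end, in the units of the state.
- arm.observe(): the state, without advancing time (a new reading comes with each control period).
- arm.get_image(name): name is "scene" or "top"; returns the picture (400x640x3 uint8, blue, green, red); there is no depth.
- arm.camera_params(name): a dict with "K" (3x3 intrinsics, pixels), "k1" (the pictures are not rectified: a ray, as slopes to the right and down, at radius r is drawn at 1 + k1 r^2 times it, then the intrinsics apply), "R" (3x3) and "t" (3): a world point X has camera coordinates R X + t. Camera axes: x right, y down, z forward; pixel columns grow to the right and rows downward; lengths in m; the calibration is good to about 2 mm. A picture is of the moment at which its call begins. camera_params takes no time and is no camera call.
- arm.sign_off(): hands the job in, once; it reports no verdict.
The state is a dict: "clock": time; "joints": joint angles; "dq": joint speeds; "joint_efforts": joint torques, N m; "position": TCP position; "ee_rot": TCP orientation; "force": force on the tool from outside, world axes, zero at the start; "ft_torque": the same for the moment, N m; "width": opening from 0.0 (shut) to 1.0 (fully open).
Only numpy, scipy, OpenCV 4.12 (cv2) and the standard library are available. Lean on these libraries where they do the work, as an engineer would, in place of code of your own. Each camera call takes 0.05 s, during which the arm holds its last target.

## Working session

There is one attempt and no reset: what is moved stays moved. The work goes in short steps, Python scripts to look and compute and a tool call to move; the robot and the scene stay as the last step left them, time stands still between calls to the robot, and variables do not carry over. Pictures are saved under pics/ and viewed, and the job is handed in when it is done.

Besides the shell and the picture viewer there is one more tool, called after ">>>" by a JSON object that holds its "method" and its "body", one argument or row to a line. move_arm: Moves the arm, as the interface text tells. Its arguments: {"type":"object","properties":{"series":{"type":"array","items":{"type":"object","properties":{"x":{"type":"number"},"y":{"type":"number"},"z":{"type":"number"},"rx":{"type":"number"},"ry":{"type":"number"},"rz":{"type":"number"}}}},"jaw":{"type":"number"},"newtons":{"type":"number"}},"required":["series"]}

```bash
ls; mkdir -p pics; python3 - <<'E'
from cell import arm
import cv2
s=arm.observe()
print(s)
for n in("scene","top"):
    cv2.imwrite(f"pics/{n}0.png",arm.get_image(n)); print(n,arm.camera_params(n))
E
```

```text
pics
{'clock': 0.0, 'joints': array([-1.40358551,  0.43523893,  0.0249581 ,  1.57409428, -0.01157177,
        1.13399037, -0.07507999]), 'dq': array([-1.04130566e-03,  5.57163289e-04,  2.17705161e-03, -3.50197152e-04,
        5.60799345e-04,  9.38893867e-05,  8.59635412e-04]), 'joint_efforts': array([-6.19582206e-04, -6.67852378e+01,  9.84436311e-01, -3.14458394e+01,
       -6.06432371e-02,  4.25976701e-02,  1.54101986e-04]), 'position': array([0.16651844, 0.60191199, 0.24493596]), 'ee_rot': array([-1.32596021, -1.00735574,  1.00928192]), 'force': array([ 0.08404348, -0.10567303,  0.21616544]), 'ft_torque': array([ 0.03864744, -0.01029129,  0.03063393]), 'width': 0.9996085396966017}
scene {'K': array([[362.75213785,   0.        , 323.35176497],
       [  0.        , 362.75213785, 187.03672558],
       [  0.        ,   0.        ,   1.        ]]), 'k1': -0.06836226042393402, 'R': array([[-0.96966863, -0.24431475, -0.00728317],
       [-0.12672771,  0.52800657, -0.8397316 ],
       [ 0.20900438, -0.81333841, -0.54295285]]), 't': array([0.48055694, 0.16849267, 0.72607545])}
top {'K': array([[485.27215906,   0.        , 314.3849538 ],
       [  0.        , 485.27215906, 206.61584397],
       [  0.        ,   0.        ,   1.        ]]), 'k1': 0.037612312291779, 'R': array([[ 0.01414963, -0.9998873 ,  0.00501832],
       [-0.99089965, -0.01469396, -0.13379828],
       [ 0.13385694, -0.00307945, -0.99099588]]), 't': array([-0.0888236 ,  0.51394765,  1.11973323])}
```

View pics/scene0.png

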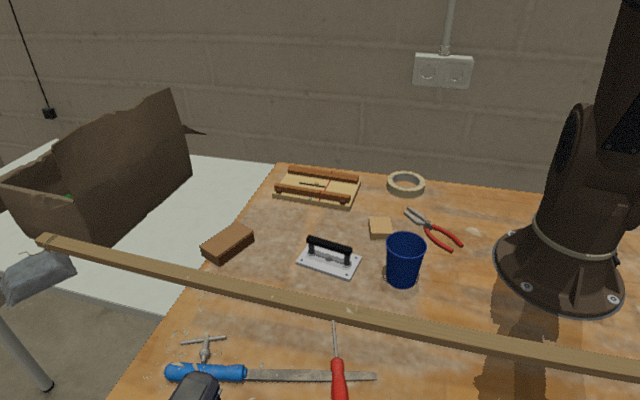

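View pics/top0.png

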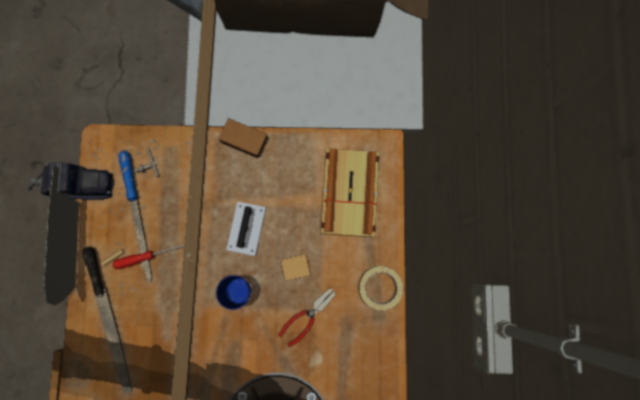

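```bash
python3 - <<'E'
from scipy.spatial.transform import Rotation as R
print(R.from_rotvec([-1.32596021, -1.00735574,  1.00928192]).as_matrix())
E
```

```text
[[ 2.66572324e-01 -2.63084322e-04 -9.63814882e-01]
 [ 9.63813626e-01 -1.56456193e-03  2.66572404e-01]
 [-1.57807909e-03 -9.99998741e-01 -1.63504656e-04]]
```

```bash
cat > h.py <<'E'
import numpy as np, cv2
from cell import arm
P={n:arm.camera_params(n) for n in("scene","top")}
def cen(n): return -P[n]["R"].T@P[n]["t"]
def ray(n,u,v):
    p=P[n];K=p["K"];a=np.array([(u-K[0,2])/K[0,0],(v-K[1,2])/K[1,1]])
    dist=np.array([p["k1"],0,0,0.])
    q=cv2.undistortPoints(np.array([[[u,v]]],float),K,dist,None,None).ravel()
    d=p["R"].T@np.array([q[0],q[1],1]); return d/np.linalg.norm(d)
def onz(n,u,v,z):
    c=cen(n);d=ray(n,u,v);return c+d*(z-c[2])/d[2]
def proj(n,X):
    p=P[n];r,_=cv2.Rodrigues(p["R"])
    return cv2.projectPoints(np.array(X,float).reshape(-1,1,3),r,p["t"],p["K"],np.array([p["k1"],0,0,0.]))[0].reshape(-1,2)
def plane(n,u1,u2):
    d=np.cross(ray(n,*u1),ray(n,*u2));return d/np.linalg.norm(d)
E
python3 - <<'E'
from h import *
print(cen("scene"),cen("top"))
for n in P: print(n,proj(n,[[0,0,0],[.167,.602,.245],[.167,.602,.4],[0,0,.4]]))
# beam: edges in top u 208,20/ 184,390 center ; scene (45,240),(640,375)
for (u,v),z in [((x),z) for x in [(240,138),(245,230),(350,190),(381,288),(296,267),(233,292),(196,200)] for z in (0,.03)]: print(u,v,z,onz("top",u,v,z))
n1=plane("top",(208,20),(180,398));n2=plane("scene",(45,240),(638,373))
c1,c2=cen("top"),cen("scene")
d=np.cross(n1,n2);print("dir",d/np.linalg.norm(d))
for x in (.0,.2,.4,.6,.8):
    print(np.linalg.solve([n1,n2,[1,0,0]],[n1@c1,n2@c2,x]))
im=cv2.imread("pics/top0.png");cv2.imwrite("pics/topc.png",cv2.resize(im[110:310,200:410],None,fx=3.8,fy=3,interpolation=cv2.INTER_CUBIC) if 0 else cv2.resize(im[115:265,215:415],None,fx=4,fy=4,interpolation=cv2.INTER_CUBIC))
im=cv2.imread("pics/scene0.png");cv2.imwrite("pics/scenec.png",cv2.resize(im[150:290,190:390],None,fx=4,fy=4,interpolation=cv2.INTER_CUBIC))
E
```

```text
[0.33558073 0.61898696 0.53921333] [ 0.3606433  -0.07781349  1.17886207]
scene [[555.36756875 268.38600828]
 [615.62927583 633.74166932]
 [264.60739356 141.99509428]
 [640.80429502  75.77901124]]
top [[ 275.57627351  431.16912342]
 [ -67.0120518   376.92218438]
 [-150.24049689  400.28315775]
 [ 255.22233585  520.38359416]]
240 138 0 [0.68971659 0.10638519 0.        ]
240 138 0.03 [0.68134224 0.10169765 0.03      ]
245 230 0 [0.46000092 0.08641787 0.        ]
245 230 0.03 [0.45747244 0.08223846 0.03      ]
350 190 0 [ 0.56246941 -0.1686054   0.        ]
350 190 0.03 [ 0.55733328 -0.1662949   0.03      ]
381 288 0 [ 0.32561165 -0.24375892  0.        ]
381 288 0.03 [ 0.32650314 -0.23953589  0.03      ]
296 267 0 [ 0.37245541 -0.0392706   0.        ]
296 267 0.03 [ 0.37215481 -0.04025145  0.03      ]
233 292 0 [0.311326   0.10988667 0.        ]
233 292 0.03 [0.31258104 0.10511003 0.03      ]
196 200 0 [0.53191659 0.20845727 0.        ]
196 200 0.03 [0.52755798 0.20117218 0.03      ]
dir [-0.99961202  0.02727934 -0.00562544]
[0.         0.22291318 0.00373682]
[0.2        0.21745519 0.00486234]
[0.4        0.21199721 0.00598787]
[0.6        0.20653922 0.00711339]
[0.8        0.20108123 0.00823892]
```

View pics/topc.png

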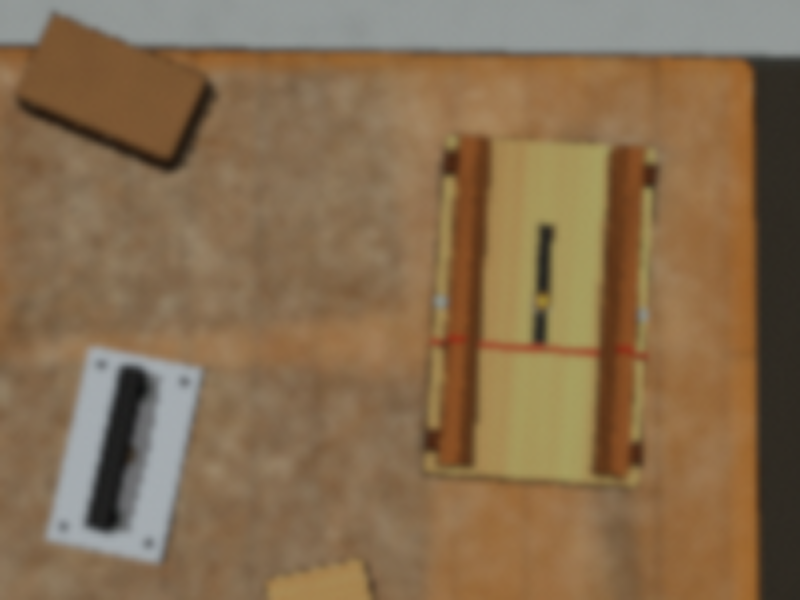

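View pics/scenec.png

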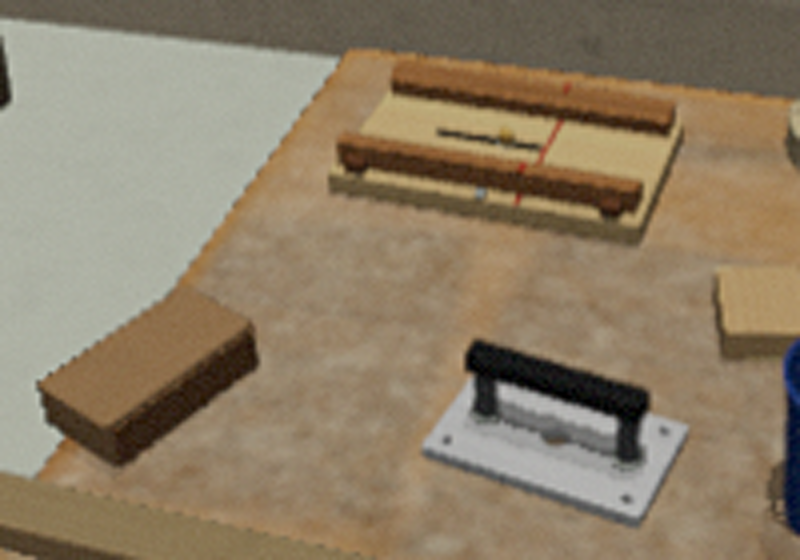

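```bash
python3 - <<'E'
from h import *
for n,z in(("top",0),):
    im=cv2.imread(f"pics/{n}0.png");hsv=cv2.cvtColor(im,cv2.COLOR_BGR2HSV)
    for q in[(215+100,115+0)]: pass
    for nm,(u,v) in dict(plate=(231,245),bed=(350,223),fence=(331,190),table=(290,200),jigedge=(325,205),slot=(351,175),red=(342,202),handle=(247,220)).items(): print(nm,hsv[v,u],im[v,u])
E
```

```text
plate [102  17 154] [154 150 144]
bed [ 24 112 166] [ 93 152 166]
fence [ 12 185 123] [ 34  71 123]
table [ 15 131 148] [ 72 110 148]
jigedge [ 18 136 144] [ 67 113 144]
slot [22 61 46] [35 43 46]
red [ 13 155 160] [ 63 104 160]
handle [ 0  0 31] [31 31 31]
```

```bash
python3 - <<'E'
from h import *
def comp(mask,off,S):
    n,l,st,c=cv2.connectedComponentsWithStats(mask)
    out=[]
    for i in np.argsort(-st[1:,4])[:3]+1:
        if st[i,4]<60: continue
        ys,xs=np.nonzero(l==i)
        hull=cv2.convexHull(np.c_[xs,ys].astype(np.float32))
        r=cv2.minAreaRect(hull); b=cv2.boxPoints(r)
        out.append((st[i,4],(b+0.5)/S-0.5+off))
    return out
S=6
im=cv2.imread("pics/top0.png")
def roi(x0,x1,y0,y1):
    r=cv2.resize(im[y0:y1,x0:x1],None,fx=S,fy=S,interpolation=cv2.INTER_CUBIC);return cv2.cvtColor(r,cv2.COLOR_BGR2HSV),r,np.array([x0,y0])
def rep(nm,mask,off,z):
    for a,b in comp(mask.astype(np.uint8),off,S):
        w=np.array([onz("top",u,v,z)[:2] for u,v in b])
        e1,e2=w[1]-w[0],w[2]-w[1]
        L=e1 if np.hypot(*e1)>np.hypot(*e2) else e2
        yaw=np.degrees(np.arctan2(L[1],L[0]));yaw=(yaw+90)%180-90
        print(nm,a,"ctr",w.mean(0).round(4),"size",np.hypot(*e1).round(4),np.hypot(*e2).round(4),"yaw",yaw.round(2),b.mean(0).round(1))
h,r,o=roi(220,270,195,262)
rep("plate",(((h[...,1]<75)&(h[...,2]>95))|(h[...,2]<75)),o,.008)
rep("handle",(h[...,2]<55),o,.0535)
h,r,o=roi(315,390,140,245)
rep("bed",(h[...,0]>=19)&(h[...,1]<140)&(h[...,2]>120),o,.018)
rep("fence",(h[...,0]<=15)&(h[...,1]>165),o,.037)
rep("slot",(h[...,2]<80)&(h[...,1]<140),o,.018)
red=(r[...,2].astype(int)-r[...,1]>65)&(r[...,2]>130)
rep("red",red,o,.018)
rep("pin",(h[...,1]>150)&(h[...,0]>18),o,.028)
cv2.imwrite("pics/m.png",np.hstack([cv2.resize(red.astype(np.uint8)*255,None,fx=.9,fy=.9),cv2.resize(((h[...,0]<=15)&(h[...,1]>165)).astype(np.uint8)*255,None,fx=.9,fy=.9)])[:600,:800])
E
```

```text
plate 46021 ctr [0.464  0.0841] size 0.1255 0.0784 yaw -9.72 [245.5 228.3]
plate 10071 ctr [0.4671 0.0865] size 0.0989 0.0197 yaw -10.54 [244.6 226.9]
handle 8356 ctr [0.4631 0.0804] size 0.0932 0.0161 yaw -10.48 [244.4 226.8]
bed 46471 ctr [ 0.5971 -0.17  ] size 0.128 0.0712 yaw -3.2 [351.2 174.9]
bed 33996 ctr [ 0.4894 -0.1571] size 0.0778 0.1163 yaw 86.56 [345.7 218.7]
bed 3827 ctr [ 0.5807 -0.2303] size 0.0993 0.0078 yaw -2.67 [376.  181.9]
fence 22462 ctr [ 0.5517 -0.2122] size 0.1972 0.0318 yaw -2.45 [369.5 192.6]
fence 21713 ctr [ 0.5569 -0.1188] size 0.1974 0.0334 yaw -1.93 [330.3 189.8]
fence 83 ctr [ 0.5288 -0.1623] size 0.002 0.0067 yaw -89.15 [348.5 201.3]
slot 1371 ctr [ 0.5856 -0.1685] size 0.0397 0.0065 yaw -3.18 [350.6 179.4]
slot 536 ctr [ 0.544  -0.1659] size 0.0057 0.0172 yaw 0.25 [349.4 196.2]
red 323 ctr [ 0.5362 -0.1162] size 0.008 0.0085 yaw 30.61 [328.9 199.2]
red 300 ctr [ 0.531  -0.2191] size 0.0073 0.0073 yaw -0.11 [371.4 201.9]
red 69 ctr [ 0.5313 -0.1625] size 0.0016 0.0077 yaw -89.15 [348.  201.4]
pin 260 ctr [ 0.5591 -0.1672] size 0.006 0.0081 yaw 0.23 [350.3 189.4]
```

View pics/m.png

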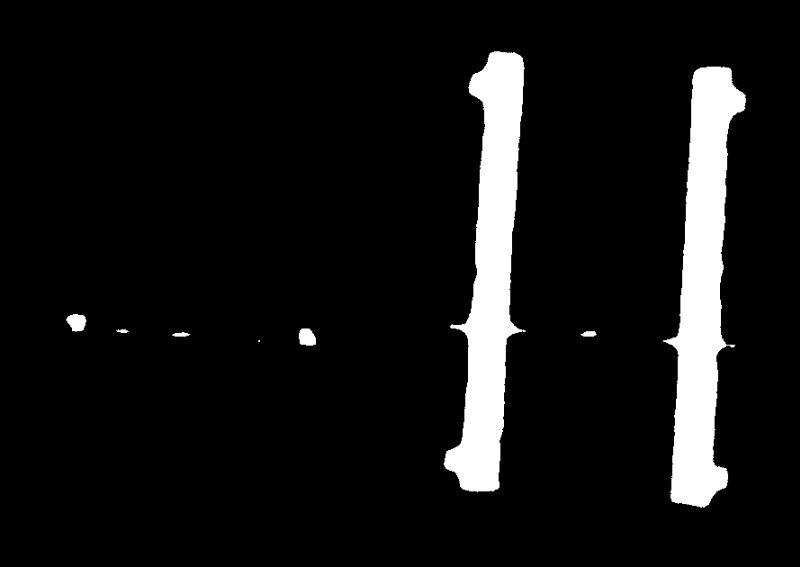

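```bash
python3 - <<'E'
from h import *
S=6
im=cv2.imread("pics/scene0.png")
def roi(x0,x1,y0,y1):
    r=cv2.resize(im[y0:y1,x0:x1],None,fx=S,fy=S,interpolation=cv2.INTER_CUBIC);return cv2.cvtColor(r,cv2.COLOR_BGR2HSV),r,np.array([x0,y0])
h,r,o=roi(285,375,225,290)
m=((h[...,1]<50)&(h[...,2]>95)).astype(np.uint8)
n,l,st,c=cv2.connectedComponentsWithStats(m);i=1+np.argmax(st[1:,4])
cs=cv2.findContours((l==i).astype(np.uint8),cv2.RETR_EXTERNAL,cv2.CHAIN_APPROX_NONE)[0][0]
hull=cv2.convexHull(cs)
ap=cv2.approxPolyN(hull,4,ensure_convex=True).reshape(-1,2)
w=np.array([onz("scene",*(p/S+o-.4),.008)[:2] for p in ap]);print((ap/S+o).round(1).tolist(),w.round(4).tolist(),w.mean(0),[np.hypot(*(w[k]-w[k-1])).round(4) for k in range(4)])
d=((h[...,2]<60)).astype(np.uint8)
# template/handle projections
from math import *
for c,yaw in(((.464,.0835),-10.3),):
    a=radians(yaw);
    pts=[[c[0]+cos(a)*x-sin(a)*y,c[1]+sin(a)*x+cos(a)*y,z] for x,y,z in[(60,35,8),(60,-35,8),(-60,-35,8),(-60,35,8),(49,0,53.5),(-49,0,53.5),(40,0,8),(-40,0,8)] for x,y,z in[(x/1e3,y/1e3,z/1e3)]]
    for nn in P:
        g=cv2.resize(cv2.imread(f"pics/{nn}0.png"),None,fx=5,fy=5,interpolation=cv2.INTER_CUBIC)
        q=proj(nn,pts)
        for k,(u,v) in enumerate(q): cv2.circle(g,(int(5*u+2.5),int(5*v+2.5)),5,(0,0,255) if k<4 else (255,0,255) ,2)
        jc=(.5553,-.167);b=radians(-3.1)
        jp=[[jc[0]+cos(b)*x-sin(b)*y,jc[1]+sin(b)*x+cos(b)*y,z] for x,y,z in[(.105,.065,.018),(.105,-.065,.018),(-.105,-.065,.018),(-.105,.065,.018),(-.025,.0365,.018),(-.025,-.0365,.018),(.016,0,.018),(.004,0,.028)]]
        for u,v in proj(nn,jp): cv2.circle(g,(int(5*u+2.5),int(5*v+2.5)),5,(255,255,0),2)
        x0,y0=(270,160) if nn=="scene" else (222,145)
        cv2.imwrite(f"pics/o_{nn}.png",g[5*y0:5*y0+600,5*x0:5*x0+800])
E
```

```text
[[363.8, 255.3], [349.3, 282.5], [293.5, 263.3], [307.7, 243.8]] [[0.3944, 0.0576], [0.4098, 0.1385], [0.5304, 0.1148], [0.5189, 0.0508]] [0.4633811  0.09045614] [np.float64(0.1246), np.float64(0.0824), np.float64(0.1229), np.float64(0.065)]
```

View pics/o_scene.png

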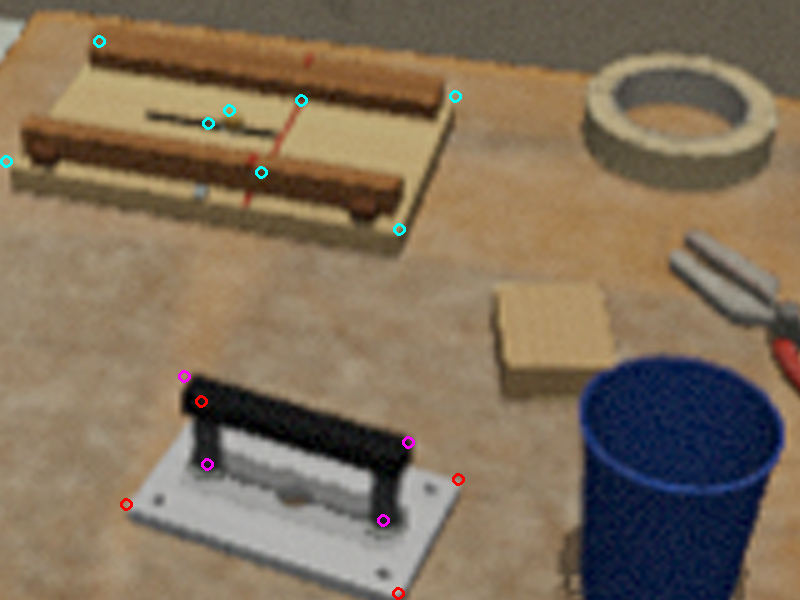

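View pics/o_top.png

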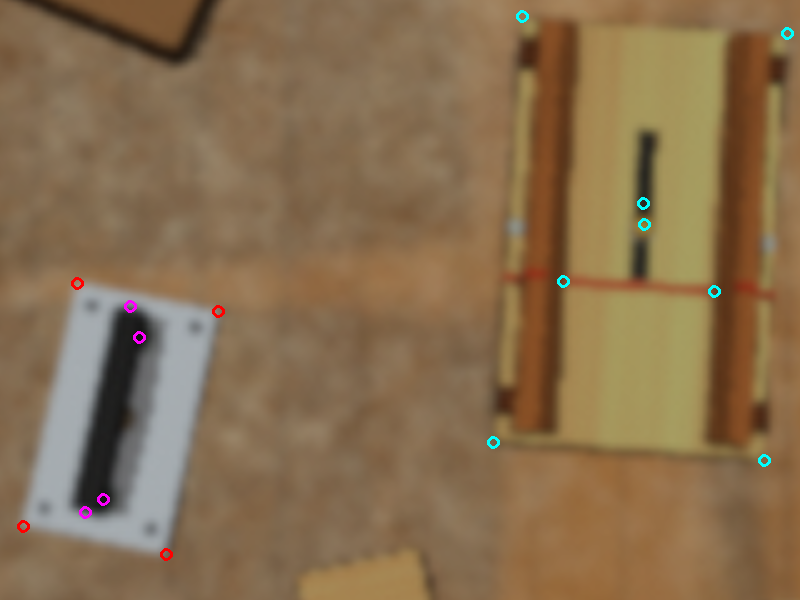

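>>> {"method": "move_arm", "body": {
  "series": [
    {"x": -3,"z": -3},
    {"x": -3.8,"z": -3.8},
    {"x": -3.8,"z": -3.8},
    {"x": -3.8,"z": -3.8},
    {"x": -3.8,"z": -3.8},
    {"x": -3.8,"z": -3.8},
    {"x": -3.8,"z": -3.8},
    {"x": -3.8,"z": -3.8},
    {"x": -3.8,"z": -3.8},
    {"x": -3.8,"z": -3.8},
    {"x": -3,"z": -3},
    {"ry": -0.09}
  ],
  "jaw": 9.18
}}

```text
invalid input
```

```bash
cat >> h.py <<'E'
from scipy.spatial.transform import Rotation as Ro
def go(tgt,yawx):
    s=arm.observe();M=Ro.from_rotvec(s["ee_rot"]).as_matrix()
    d=M.T@(np.array(tgt)-s["position"])*100
    x=np.array([np.cos(yawx),np.sin(yawx),0]);y=np.array([0,0,-1.]);D=np.c_[x,y,np.cross(x,y)]
    print("t",round(s["clock"],2),"pos",s["position"].round(4),"shift cm",d.round(2),"turn",Ro.from_matrix(M.T@D).as_rotvec().round(3),"F",s["force"].round(2),"w",round(s["width"]*91.8,1),"yawx",np.degrees(np.arctan2(M[1,0],M[0,0])).round(2))
E
python3 - <<'E'
from h import *
go([.464,.083,.046],np.radians(79.7))
E
```

```text
t 0.1 pos [0.1665 0.602  0.245 ] shift cm [-42.06  19.96 -42.51] turn [-0.    -0.09  -0.001] F [-0.03  0.17 -0.43] w 91.7 yawx 74.54
```

>>> {"method": "move_arm", "body": {
  "series": [
    {"x": -3,"y": 0,"z": -3,"rx": 0,"ry": 0,"rz": 0},
    {"x": -3.8,"y": 0,"z": -3.8,"rx": 0,"ry": 0,"rz": 0},
    {"x": -3.8,"y": 0,"z": -3.8,"rx": 0,"ry": 0,"rz": 0},
    {"x": -3.8,"y": 0,"z": -3.8,"rx": 0,"ry": 0,"rz": 0},
    {"x": -3.8,"y": 0,"z": -3.8,"rx": 0,"ry": 0,"rz": 0},
    {"x": -3.8,"y": 0,"z": -3.8,"rx": 0,"ry": 0,"rz": 0},
    {"x": -3.8,"y": 0,"z": -3.8,"rx": 0,"ry": 0,"rz": 0},
    {"x": -3.8,"y": 0,"z": -3.8,"rx": 0,"ry": 0,"rz": 0},
    {"x": -3.8,"y": 0,"z": -3.8,"rx": 0,"ry": 0,"rz": 0},
    {"x": -3.8,"y": 0,"z": -3.8,"rx": 0,"ry": 0,"rz": 0},
    {"x": -3,"y": 0,"z": -3,"rx": 0,"ry": 0,"rz": 0},
    {"x": 0,"y": 0,"z": 0,"rx": 0,"ry": -0.09,"rz": 0}
  ],
  "jaw": 9.17
}}

```text
clock: 1.6
position: [0.4535, 0.0902, 0.2429]
ee_rot: [-1.29, -1.074, 1.082]
force: [-0.5, 1.5, 0.8]
width: 0.995
```

```bash
python3 - <<'E'
from h import *
go([.464,.083,.046],np.radians(79.7))
E
```

```text
t 1.6 pos [0.4535 0.0902 0.2429] shift cm [-0.43 19.69 -1.18] turn [-0.001  0.002 -0.005] F [-0.49  1.46  0.81] w 91.3 yawx 79.83
```

>>> {"method": "move_arm", "body": {
  "series": [
    {"x": -0.4,"y": 4,"z": -1.2,"rx": 0,"ry": 0,"rz": 0},
    {"x": 0,"y": 4,"z": 0,"rx": 0,"ry": 0,"rz": 0},
    {"x": 0,"y": 3,"z": 0,"rx": 0,"ry": 0,"rz": 0},
    {"x": 0,"y": 0,"z": 0,"rx": 0,"ry": 0,"rz": 0}
  ]
}}

```text
clock: 2.1
position: [0.4652, 0.0825, 0.1302]
ee_rot: [-1.291, -1.074, 1.08]
force: [-0.5, 0.2, -0.2]
width: 0.998
```

```bash
python3 - <<'E'
from h import *
go([.464,.083,.046],np.radians(79.7))
a=arm.get_image("scene");cv2.imwrite("pics/s1.png",cv2.resize(a[180:300,240:400],None,fx=5,fy=5,interpolation=cv2.INTER_CUBIC))
E
```

```text
t 2.1 pos [0.4652 0.0825 0.1302] shift cm [0.07 8.42 0.13] turn [-0.     0.002 -0.004] F [-0.52  0.18 -0.19] w 91.6 yawx 79.79
```

View pics/s1.png

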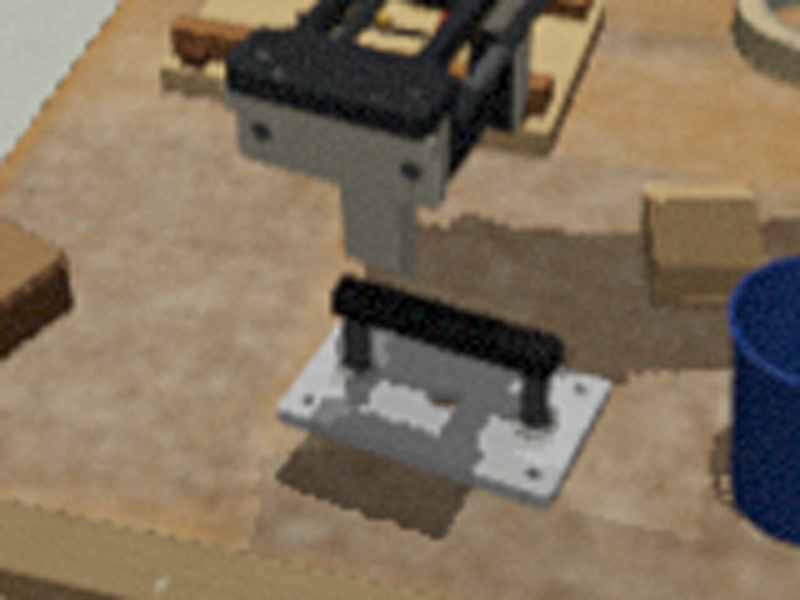

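>>> {"method": "move_arm", "body": {
  "series": [
    {"x": 0.1,"y": 3,"z": 0.1,"rx": 0,"ry": 0,"rz": 0},
    {"x": 0,"y": 3,"z": 0,"rx": 0,"ry": 0,"rz": 0},
    {"x": 0,"y": 2,"z": 0,"rx": 0,"ry": 0,"rz": 0},
    {"x": 0,"y": 0.3,"z": 0,"rx": 0,"ry": 0,"rz": 0}
  ]
}}

```text
clock: 2.65
position: [0.4705, 0.0858, 0.0525]
ee_rot: [-1.294, -1.086, 1.072]
force: [-0.9, 0.5, -0.1]
width: 0.996
```

```bash
python3 - <<'E'
from h import *
go([.464,.083,.046],np.radians(79.7))
for n,x0,y0 in(("scene",240,180),("top",200,150)):
  a=arm.get_image(n);cv2.imwrite(f"pics/{n}2.png",cv2.resize(a[y0:y0+120,x0:x0+160],None,fx=5,fy=5,interpolation=cv2.INTER_CUBIC))
E
```

```text
t 2.65 pos [0.4705 0.0858 0.0525] shift cm [-0.39  0.64  0.59] turn [0.01  0.003 0.002] F [-0.93  0.54 -0.08] w 91.5 yawx 79.85
```

View pics/scene2.png

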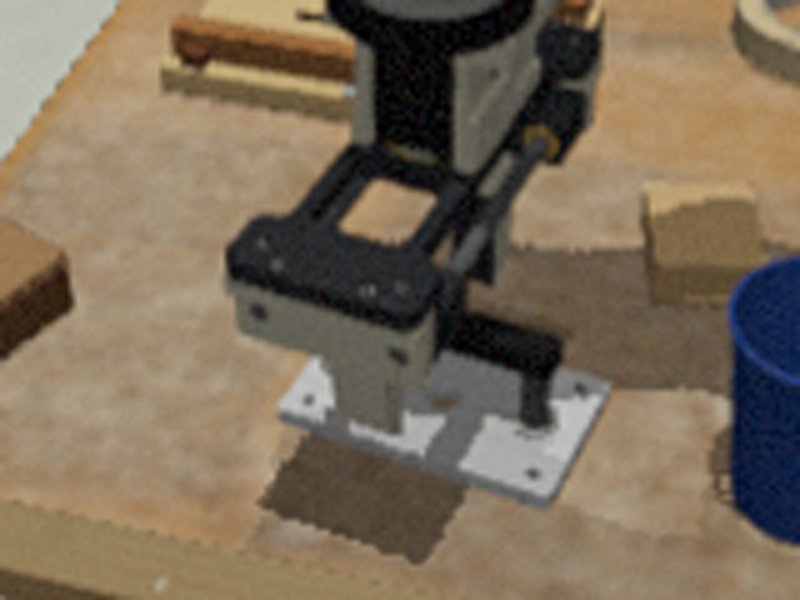

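View pics/top2.png

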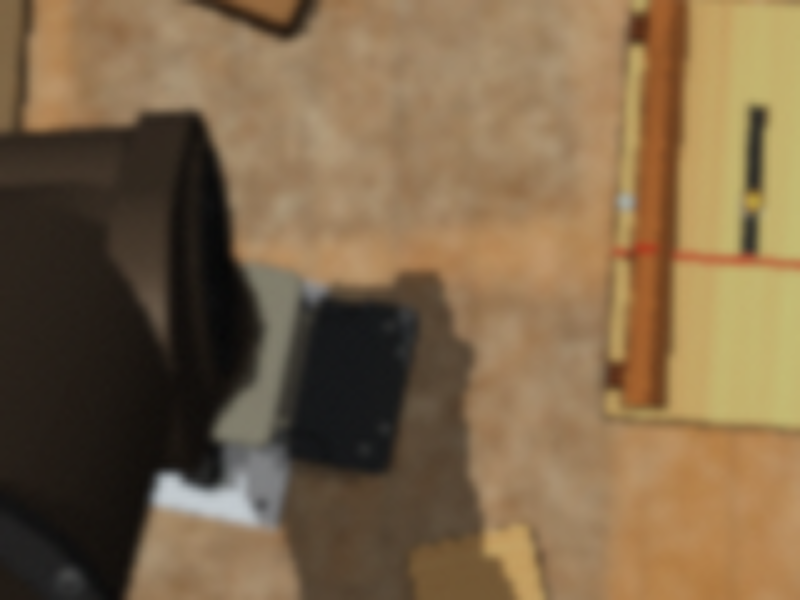

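>>> {"method": "move_arm", "body": {
  "series": [
    {"x": -0.4,"y": 0.4,"z": 0.6,"rx": 0.01,"ry": 0.003,"rz": 0.002},
    {"x": 0,"y": 0,"z": 0,"rx": 0,"ry": 0,"rz": 0}
  ]
}}

```text
clock: 3.0
position: [0.4651, 0.0832, 0.0507]
ee_rot: [-1.29, -1.079, 1.072]
force: [0.5, -0.3, 0.5]
width: 0.997
```

```bash
python3 - <<'E'
from h import *
go([.464,.083,.046],np.radians(79.7))
E
```

```text
t 3.0 pos [0.4651 0.0832 0.0507] shift cm [-0.04  0.47  0.1 ] turn [ 0.003 -0.001  0.002] F [ 0.51 -0.3   0.52] w 91.5 yawx 79.67
```

>>> {"method": "move_arm", "body": {
  "series": [
    {"x": 0,"y": 0.4,"z": 0.1,"rx": 0.003,"ry": 0,"rz": 0.002},
    {"x": 0,"y": 0.1,"z": 0,"rx": 0,"ry": 0,"rz": 0}
  ]
}}

```text
clock: 3.25
position: [0.4645, 0.0836, 0.0461]
ee_rot: [-1.289, -1.077, 1.074]
force: [-0.1, -0.1, -0.0]
width: 0.997
```

>>> {"method": "move_arm", "body": {
  "series": [
    {"x": 0,"y": 0,"z": 0,"rx": 0,"ry": 0,"rz": 0},
    {"x": 0,"y": 0,"z": 0,"rx": 0,"ry": 0,"rz": 0},
    {"x": 0,"y": 0,"z": 0,"rx": 0,"ry": 0,"rz": 0},
    {"x": 0,"y": 0,"z": 0,"rx": 0,"ry": 0,"rz": 0},
    {"x": 0,"y": 0,"z": 0,"rx": 0,"ry": 0,"rz": 0},
    {"x": 0,"y": 0,"z": 0,"rx": 0,"ry": 0,"rz": 0}
  ],
  "jaw": 0,
  "newtons": 25
}}

```text
clock: 4.0
position: [0.4645, 0.0836, 0.046]
ee_rot: [-1.289, -1.077, 1.074]
force: [0.2, -0.7, -0.4]
width: 0.398
```

```bash
python3 - <<'E'
from h import *
go([.464,.083,.046],np.radians(79.7))
E
```

```text
t 4.0 pos [0.4645 0.0836 0.046 ] shift cm [-0.07  0.    0.04] turn [ 0.001 -0.     0.001] F [ 0.19 -0.73 -0.37] w 36.5 yawx 79.68
```

>>> {"method": "move_arm", "body": {
  "series": [
    {"x": 0,"y": 0,"z": 0,"rx": 0,"ry": 0,"rz": 0},
    {"x": 0,"y": 0,"z": 0,"rx": 0,"ry": 0,"rz": 0},
    {"x": 0,"y": 0,"z": 0,"rx": 0,"ry": 0,"rz": 0},
    {"x": 0,"y": 0,"z": 0,"rx": 0,"ry": 0,"rz": 0},
    {"x": 0,"y": 0,"z": 0,"rx": 0,"ry": 0,"rz": 0}
  ]
}}

```text
clock: 4.62
position: [0.4646, 0.0837, 0.0461]
ee_rot: [-1.289, -1.077, 1.074]
force: [0.4, 0.1, 1.1]
width: 0.162
```

```bash
python3 - <<'E'
from h import *
go([.464,.083,.13],np.radians(79.7))
E
```

```text
t 4.62 pos [0.4646 0.0837 0.0461] shift cm [-0.07 -8.39  0.03] turn [ 0.001 -0.     0.001] F [0.37 0.14 1.06] w 14.8 yawx 79.68
```

>>> {"method": "move_arm", "body": {
  "series": [
    {"x": 0,"y": -1,"z": 0,"rx": 0,"ry": 0,"rz": 0},
    {"x": 0,"y": -3,"z": 0,"rx": 0,"ry": 0,"rz": 0},
    {"x": 0,"y": -3,"z": 0,"rx": 0,"ry": 0,"rz": 0},
    {"x": 0,"y": -1,"z": 0,"rx": 0,"ry": 0,"rz": 0},
    {"x": 0,"y": 0,"z": 0,"rx": 0,"ry": 0,"rz": 0}
  ]
}}

```text
clock: 5.25
position: [0.4631, 0.0831, 0.1288]
ee_rot: [-1.288, -1.074, 1.076]
force: [0.5, 0.2, -2.8]
width: 0.16
```

```bash
cat >> h.py <<'E'
JC=np.array([.5553,-.167]);JY=np.radians(-3.1)
def J(x,y=0): return JC+np.array([np.cos(JY)*x-np.sin(JY)*y,np.sin(JY)*x+np.cos(JY)*y])
def gj(x,z,y=0): go([*J(x,y),z],JY+np.pi/2)
E
python3 - <<'E'
from h import *
gj(-.025,.13)
for n,x0,y0 in(("scene",220,150),("top",200,150)):
  a=arm.get_image(n);cv2.imwrite(f"pics/{n}3.png",cv2.resize(a[y0:y0+150,x0:x0+200],None,fx=4,fy=4,interpolation=cv2.INTER_CUBIC))
E
```

```text
t 5.25 pos [0.4631 0.0831 0.1288] shift cm [-23.27  -0.13 -11.08] turn [-0.001 -0.126 -0.   ] F [ 0.52  0.22 -2.83] w 14.7 yawx 79.67
```

View pics/scene3.png

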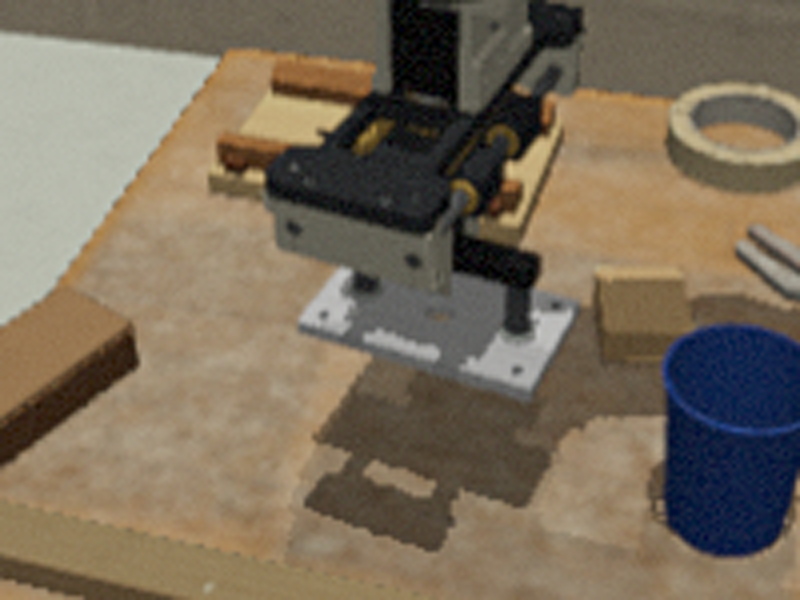

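>>> {"method": "move_arm", "body": {
  "series": [
    {"x": -2,"y": 0,"z": -1,"rx": 0,"ry": 0,"rz": 0},
    {"x": -4,"y": 0,"z": -1.9,"rx": 0,"ry": 0,"rz": 0},
    {"x": -4,"y": 0,"z": -1.9,"rx": 0,"ry": 0,"rz": 0},
    {"x": -4,"y": 0,"z": -1.9,"rx": 0,"ry": 0,"rz": 0},
    {"x": -4,"y": 0,"z": -1.9,"rx": 0,"ry": 0,"rz": 0},
    {"x": -3,"y": 0,"z": -1.4,"rx": 0,"ry": 0,"rz": 0},
    {"x": -1.5,"y": 0,"z": -0.7,"rx": 0,"ry": 0,"rz": 0},
    {"x": 0,"y": 0,"z": 0,"rx": 0,"ry": -0.12,"rz": 0},
    {"x": 0,"y": 0,"z": 0,"rx": 0,"ry": 0,"rz": 0}
  ]
}}

```text
clock: 6.48
position: [0.5245, -0.1625, 0.1168]
ee_rot: [-1.22, -1.154, 1.179]
force: [-0.3, 0.1, -3.4]
width: 0.158
```

```bash
python3 - <<'E'
from h import *
gj(-.025,.13)
for n,x0,y0 in(("scene",220,130),("top",270,120)):
  a=arm.get_image(n);cv2.imwrite(f"pics/{n}4.png",cv2.resize(a[y0:y0+150,x0:x0+200],None,fx=4,fy=4,interpolation=cv2.INTER_CUBIC))
E
```

```text
t 6.47 pos [ 0.5245 -0.1625  0.1168] shift cm [-0.28 -1.33 -0.57] turn [-0.02  -0.    -0.001] F [-0.34  0.1  -3.39] w 14.5 yawx 86.88
```

View pics/scene4.png

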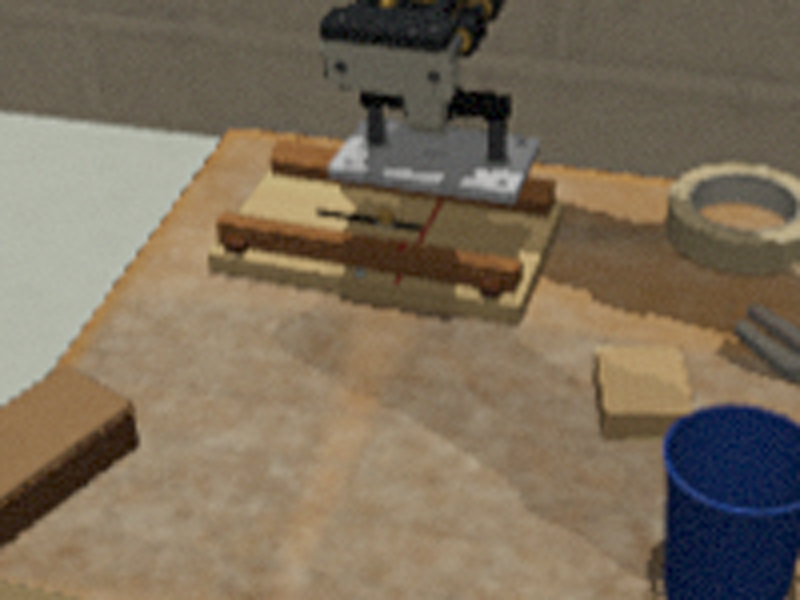

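View pics/top4.png

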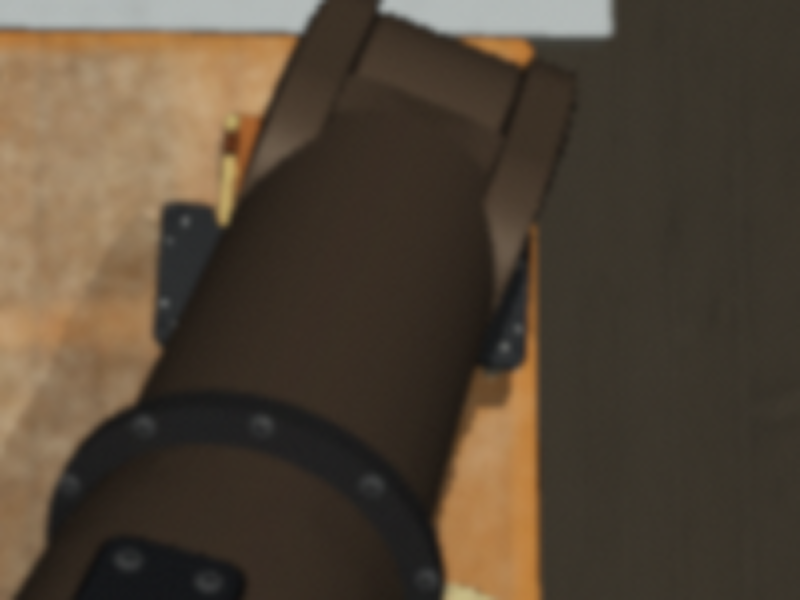

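>>> {"method": "move_arm", "body": {
  "series": [
    {"x": -0.3,"y": 0,"z": -0.6,"rx": -0.02,"ry": 0,"rz": 0},
    {"x": 0,"y": 0,"z": 0,"rx": 0,"ry": 0,"rz": 0}
  ]
}}

```text
clock: 6.82
position: [0.531, -0.1647, 0.1168]
ee_rot: [-1.238, -1.168, 1.167]
force: [-0.1, 0.4, -2.1]
width: 0.161
```

```bash
cat >> h.py <<'E'
def overlay(a,fn,x0,y0,w,hh,S):
    s=arm.observe();M=Ro.from_rotvec(s["ee_rot"]).as_matrix();T=s["position"]
    # template frame: y=tool x, z=-tool y, x = y cross z
    ty=M[:,0];tz=-M[:,1];B=np.c_[np.cross(ty,tz),ty,tz]
    l=np.array([(60,35,8),(60,-35,8),(-60,-35,8),(-60,35,8),(49,0,53.5),(-49,0,53.5),(60,35,0),(-60,35,0)])/1e3-[0,0,.046]
    g=cv2.resize(a[y0:y0+hh,x0:x0+w],None,fx=S,fy=S,interpolation=cv2.INTER_CUBIC)
    def dr(q,c):
        for u,v in q: cv2.circle(g,(int(S*(u+.5-x0)),int(S*(v+.5-y0))),5,c,1)
    q=proj("scene",T+l@B.T);dr(q,(0,0,255))
    jp=[[*J(x,y),z] for x,y,z in[(.105,.065,.018),(-.105,-.065,.018),(-.105,.065,.018),(-.025,.065,.018),(-.105,.065,0),(.105,.065,0)]]
    dr(proj("scene",jp),(255,255,0));cv2.imwrite(fn,g)
E
python3 - <<'E'
from h import *
gj(-.025,.1)
a=arm.get_image("scene");overlay(a,"pics/s5.png",265,140,110,80,7)
E
```

```text
t 6.83 pos [ 0.531  -0.1647  0.1168] shift cm [-0.1   1.68  0.06] turn [ 0.002 -0.003 -0.001] F [-0.13  0.43 -2.15] w 14.8 yawx 86.73
```

View pics/s5.png

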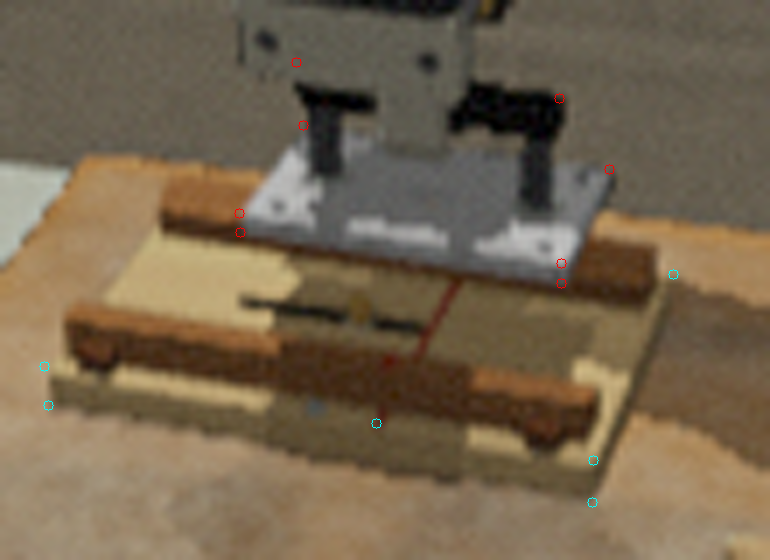

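>>> {"method": "move_arm", "body": {
  "series": [
    {"x": -0.1,"y": 1.2,"z": 0.1,"rx": 0.002,"ry": -0.003,"rz": 0},
    {"x": 0,"y": 1.3,"z": 0,"rx": 0,"ry": 0,"rz": 0},
    {"x": 0,"y": 0,"z": 0,"rx": 0,"ry": 0,"rz": 0}
  ]
}}

```text
clock: 7.25
position: [0.5293, -0.1649, 0.0896]
ee_rot: [-1.233, -1.168, 1.171]
force: [0.4, 0.2, -2.6]
width: 0.159
```

```bash
python3 - <<'E'
from h import *
gj(-.025,.074)
a=arm.get_image("scene");overlay(a,"pics/s6.png",265,140,110,80,7)
E
```

```text
t 7.25 pos [ 0.5293 -0.1649  0.0896] shift cm [-0.07  1.56 -0.11] turn [-0.002  0.001 -0.   ] F [ 0.43  0.22 -2.57] w 14.6 yawx 86.94
```

View pics/s6.png

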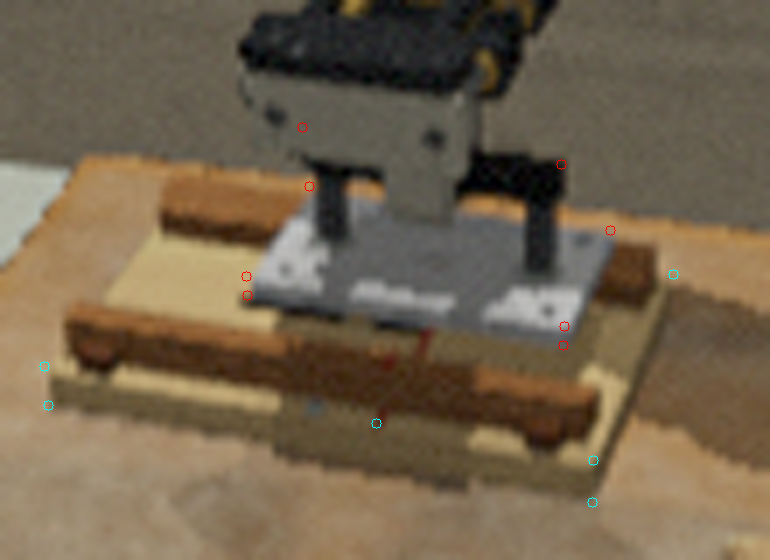

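>>> {"method": "move_arm", "body": {
  "series": [
    {"x": -0.1,"y": 0.6,"z": -0.1,"rx": 0,"ry": 0,"rz": 0},
    {"x": 0,"y": 0.4,"z": 0,"rx": 0,"ry": 0,"rz": 0},
    {"x": 0,"y": 0,"z": 0,"rx": 0,"ry": 0,"rz": 0}
  ]
}}

```text
clock: 7.68
position: [0.5309, -0.1664, 0.0796]
ee_rot: [-1.234, -1.169, 1.17]
force: [0.1, 0.3, -3.3]
width: 0.16
```

```bash
python3 - <<'E'
from h import *
gj(-.025,.074)
a=arm.get_image("scene");overlay(a,"pics/s7.png",265,140,110,80,7)
E
```

```text
t 7.67 pos [ 0.5309 -0.1664  0.0796] shift cm [0.07 0.56 0.06] turn [-0.001  0.    -0.001] F [ 0.07  0.27 -3.33] w 14.7 yawx 86.92
```

View pics/s7.png

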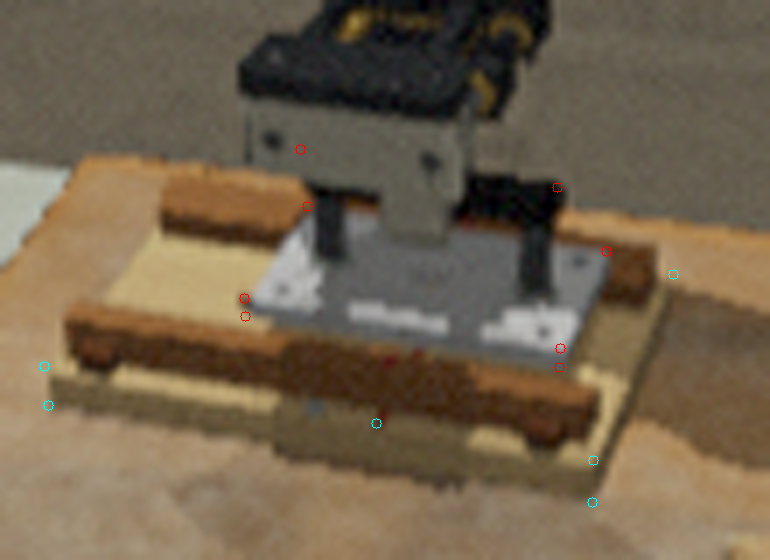

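>>> {"method": "move_arm", "body": {
  "series": [
    {"x": 0.1,"y": 0.3,"z": 0.05,"rx": 0,"ry": 0,"rz": 0},
    {"x": 0,"y": 0,"z": 0,"rx": 0,"ry": 0,"rz": 0}
  ]
}}

```text
clock: 7.98
position: [0.5307, -0.1653, 0.0769]
ee_rot: [-1.235, -1.169, 1.17]
force: [-0.8, -0.6, -2.2]
width: 0.158
```

```bash
python3 - <<'E'
from h import *
gj(-.025,.074)
E
```

```text
t 7.97 pos [ 0.5307 -0.1653  0.0769] shift cm [-0.04  0.29  0.04] turn [ 0.     0.    -0.001] F [-0.83 -0.64 -2.18] w 14.5 yawx 86.93
```

>>> {"method": "move_arm", "body": {
  "series": [
    {"x": 0,"y": 0.2,"z": 0,"rx": 0,"ry": 0,"rz": 0},
    {"x": 0,"y": 0.1,"z": 0,"rx": 0,"ry": 0,"rz": 0}
  ]
}}

```text
clock: 8.22
position: [0.5308, -0.1653, 0.0739]
ee_rot: [-1.235, -1.17, 1.17]
force: [-2.0, -0.6, 2.8]
width: 0.16
```

```bash
python3 - <<'E'
from h import *
gj(-.025,.074)
E
```

```text
t 8.22 pos [ 0.5308 -0.1653  0.0739] shift cm [-0.04 -0.01  0.05] turn [ 0.001  0.001 -0.001] F [-2.01 -0.64  2.83] w 14.7 yawx 86.93
```

>>> {"method": "move_arm", "body": {
  "series": [
    {"x": 0,"y": 0,"z": 0,"rx": 0,"ry": 0,"rz": 0},
    {"x": 0,"y": 0,"z": 0,"rx": 0,"ry": 0,"rz": 0},
    {"x": 0,"y": 0,"z": 0,"rx": 0,"ry": 0,"rz": 0}
  ]
}}

```text
clock: 8.6
position: [0.5308, -0.1653, 0.0741]
ee_rot: [-1.235, -1.17, 1.17]
force: [0.0, -0.5, -1.6]
width: 0.16
```

```bash
python3 - <<'E'
from h import *
gj(.004,.074)
a=arm.get_image("scene");overlay(a,"pics/s8.png",265,140,110,80,7)
E
```

```text
t 8.6 pos [ 0.5308 -0.1653  0.0741] shift cm [-0.04  0.01 -2.85] turn [ 0.001  0.001 -0.001] F [ 0.03 -0.47 -1.55] w 14.7 yawx 86.93
```

View pics/s8.png

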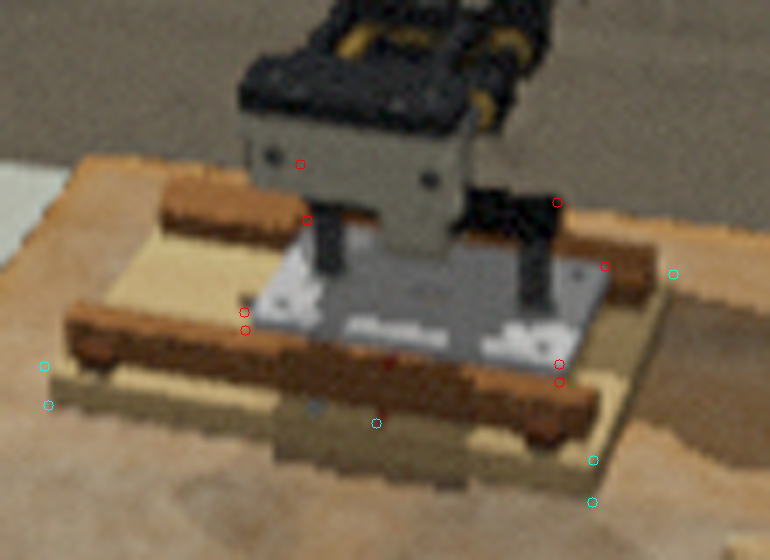

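>>> {"method": "move_arm", "body": {
  "series": [
    {"x": 0,"y": 0.1,"z": 0,"rx": 0,"ry": 0,"rz": 0},
    {"x": 0,"y": 0.1,"z": 0,"rx": 0,"ry": 0,"rz": 0},
    {"x": 0,"y": 0.1,"z": 0,"rx": 0,"ry": 0,"rz": 0}
  ]
}}

```text
clock: 9.02
position: [0.5305, -0.1656, 0.0734]
ee_rot: [-1.235, -1.17, 1.169]
force: [-5.4, 1.5, 13.0]
width: 0.163
```

```bash
python3 - <<'E'
from h import *
gj(.004,.074)
E
```

```text
t 9.03 pos [ 0.5305 -0.1656  0.0734] shift cm [-0.01 -0.06 -2.89] turn [ 0.001 -0.     0.   ] F [-5.44  1.53 13.05] w 14.9 yawx 86.89
```

>>> {"method": "move_arm", "body": {
  "series": [
    {"x": 0,"y": 0,"z": -0.3,"rx": 0,"ry": 0,"rz": 0},
    {"x": 0,"y": 0.03,"z": -0.4,"rx": 0,"ry": 0,"rz": 0}
  ]
}}

```text
clock: 9.28
position: [0.5368, -0.1661, 0.0739]
ee_rot: [-1.234, -1.169, 1.168]
force: [-2.5, -0.6, 4.2]
width: 0.159
```

```bash
python3 - <<'E'
from h import *
gj(.004,.074)
E
```

```text
t 9.28 pos [ 0.5368 -0.1661  0.0739] shift cm [ 0.01 -0.01 -2.25] turn [ 0.    -0.001  0.001] F [-2.53 -0.56  4.18] w 14.6 yawx 86.86
```

>>> {"method": "move_arm", "body": {
  "series": [
    {"x": 0,"y": 0.04,"z": -0.4,"rx": 0,"ry": 0,"rz": 0},
    {"x": 0,"y": 0.03,"z": -0.4,"rx": 0,"ry": 0,"rz": 0},
    {"x": 0,"y": 0.03,"z": -0.4,"rx": 0,"ry": 0,"rz": 0}
  ]
}}

```text
clock: 9.65
position: [0.5458, -0.1668, 0.0738]
ee_rot: [-1.229, -1.165, 1.169]
force: [-8.7, 1.8, 13.3]
width: 0.159
```

```bash
python3 - <<'E'
from h import *
gj(.004,.074)
E
```

```text
t 9.65 pos [ 0.5458 -0.1668  0.0738] shift cm [ 0.03 -0.02 -1.35] turn [-0.006 -0.001  0.002] F [-8.74  1.83 13.26] w 14.6 yawx 86.82
```

>>> {"method": "move_arm", "body": {
  "series": [
    {"x": 0,"y": -0.01,"z": -0.3,"rx": -0.005,"ry": 0,"rz": 0},
    {"x": 0,"y": 0.01,"z": -0.3,"rx": 0,"ry": 0,"rz": 0}
  ]
}}

```text
clock: 9.9
position: [0.5513, -0.167, 0.0739]
ee_rot: [-1.231, -1.167, 1.168]
force: [-3.9, 1.0, 5.5]
width: 0.162
```

```bash
python3 - <<'E'
from h import *
gj(.004,.074)
E
```

```text
t 9.9 pos [ 0.5513 -0.167   0.0739] shift cm [ 0.02 -0.02 -0.8 ] turn [-0.003 -0.002  0.003] F [-3.92  1.04  5.53] w 14.9 yawx 86.81
```

>>> {"method": "move_arm", "body": {
  "series": [
    {"x": 0,"y": 0.02,"z": -0.3,"rx": 0,"ry": 0,"rz": 0},
    {"x": 0,"y": 0.02,"z": -0.3,"rx": 0,"ry": 0,"rz": 0}
  ]
}}

```text
clock: 10.15
position: [0.5576, -0.1673, 0.0732]
ee_rot: [-1.23, -1.167, 1.168]
force: [-0.1, 0.1, -1.5]
width: 0.164
```

```bash
python3 - <<'E'
from h import *
gj(.004,.074)
E
```

```text
t 10.15 pos [ 0.5576 -0.1673  0.0732] shift cm [ 0.01 -0.08 -0.17] turn [-0.004 -0.001  0.003] F [-0.15  0.14 -1.52] w 15.1 yawx 86.82
```

>>> {"method": "move_arm", "body": {
  "series": [
    {"x": 0,"y": 0.15,"z": -0.05,"rx": 0,"ry": 0,"rz": 0},
    {"x": 0,"y": 0.1,"z": 0,"rx": 0,"ry": 0,"rz": 0}
  ]
}}

```text
clock: 10.4
position: [0.5589, -0.1672, 0.07]
ee_rot: [-1.231, -1.168, 1.168]
force: [-0.1, -0.2, -2.2]
width: 0.162
```

```bash
python3 - <<'E'
from h import *
gj(.004,.064)
E
```

```text
t 10.4 pos [ 0.5589 -0.1672  0.07  ] shift cm [ 0.    0.6  -0.04] turn [-0.003 -0.001  0.002] F [-0.12 -0.23 -2.22] w 14.8 yawx 86.84
```

Dropping freely over the pin. Lower on.

>>> {"method": "move_arm", "body": {
  "series": [
    {"x": 0,"y": 0.2,"z": 0,"rx": -0.003,"ry": 0,"rz": 0.002},
    {"x": 0,"y": 0.2,"z": 0,"rx": 0,"ry": 0,"rz": 0}
  ]
}}

```text
clock: 10.65
position: [0.5589, -0.1672, 0.0655]
ee_rot: [-1.235, -1.169, 1.168]
force: [0.4, 1.3, -3.4]
width: 0.16
```

```bash
python3 - <<'E'
from h import *
gj(.004,.064)
E
```

```text
t 10.65 pos [ 0.5589 -0.1672  0.0655] shift cm [-0.    0.15 -0.04] turn [ 0.    -0.001  0.   ] F [ 0.43  1.26 -3.42] w 14.7 yawx 86.84
```

>>> {"method": "move_arm", "body": {
  "series": [
    {"x": 0,"y": 0.12,"z": 0,"rx": 0,"ry": 0,"rz": 0},
    {"x": 0,"y": 0.05,"z": 0,"rx": 0,"ry": 0,"rz": 0},
    {"x": 0,"y": 0,"z": 0,"rx": 0,"ry": 0,"rz": 0}
  ]
}}

```text
clock: 11.02
position: [0.5588, -0.1672, 0.0642]
ee_rot: [-1.235, -1.169, 1.168]
force: [0.2, -0.2, -2.3]
width: 0.163
```

```bash
python3 - <<'E'
from h import *
gj(.004,.064)
a=arm.get_image("scene");overlay(a,"pics/s9.png",265,140,110,80,7)
E
```

```text
t 11.03 pos [ 0.5588 -0.1672  0.0642] shift cm [ 0.    0.02 -0.05] turn [ 0.    -0.001  0.   ] F [ 0.25 -0.2  -2.33] w 15.0 yawx 86.84
```

View pics/s9.png

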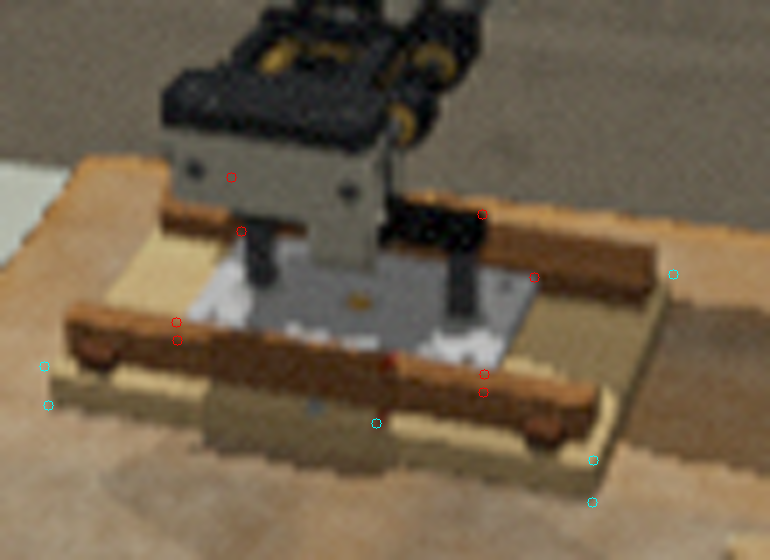

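The brass pin shows in the hole at crop (358,302) and the plate sits between the fences. I'll press lightly to confirm that it is on the bed.

>>> {"method": "move_arm", "body": {
  "series": [
    {"x": 0,"y": 0.08,"z": 0,"rx": 0,"ry": 0,"rz": 0},
    {"x": 0,"y": 0.08,"z": 0,"rx": 0,"ry": 0,"rz": 0}
  ]
}}

```text
clock: 11.32
position: [0.5589, -0.1672, 0.0641]
ee_rot: [-1.235, -1.169, 1.167]
force: [-4.6, 1.5, 11.9]
width: 0.162
```

```bash
python3 - <<'E'
from h import *
gj(.004,.064)
E
```

```text
t 11.32 pos [ 0.5589 -0.1672  0.0641] shift cm [-0.    0.01 -0.04] turn [ 0.001 -0.001  0.001] F [-4.61  1.55 11.87] w 14.9 yawx 86.83
```

Firm stop at the seated height (TCP 64 mm = 18 + 46). Relax, then open.

>>> {"method": "move_arm", "body": {
  "series": [
    {"x": 0,"y": 0,"z": 0,"rx": 0,"ry": 0,"rz": 0},
    {"x": 0,"y": 0,"z": 0,"rx": 0,"ry": 0,"rz": 0},
    {"x": 0,"y": 0,"z": 0,"rx": 0,"ry": 0,"rz": 0}
  ]
}}

```text
clock: 11.7
position: [0.559, -0.1672, 0.0641]
ee_rot: [-1.235, -1.17, 1.167]
force: [-0.7, 0.9, 1.9]
width: 0.163
```

>>> {"method": "move_arm", "body": {
  "series": [
    {"x": 0,"y": 0,"z": 0,"rx": 0,"ry": 0,"rz": 0},
    {"x": 0,"y": 0,"z": 0,"rx": 0,"ry": 0,"rz": 0},
    {"x": 0,"y": 0,"z": 0,"rx": 0,"ry": 0,"rz": 0},
    {"x": 0,"y": 0,"z": 0,"rx": 0,"ry": 0,"rz": 0},
    {"x": 0,"y": 0,"z": 0,"rx": 0,"ry": 0,"rz": 0},
    {"x": 0,"y": 0,"z": 0,"rx": 0,"ry": 0,"rz": 0}
  ],
  "jaw": 5
}}

```text
clock: 12.45
position: [0.5596, -0.1675, 0.0642]
ee_rot: [-1.236, -1.17, 1.167]
force: [-0.2, 0.6, 0.3]
width: 0.544
```

>>> {"method": "move_arm", "body": {
  "series": [
    {"x": 0,"y": -1,"z": 0,"rx": 0,"ry": 0,"rz": 0},
    {"x": 0,"y": -2.5,"z": 0,"rx": 0,"ry": 0,"rz": 0},
    {"x": 0,"y": -3,"z": 0,"rx": 0,"ry": 0,"rz": 0},
    {"x": 0,"y": -3,"z": 0,"rx": 0,"ry": 0,"rz": 0},
    {"x": 0,"y": -2,"z": 0,"rx": 0,"ry": 0,"rz": 0},
    {"x": 0,"y": 0,"z": 0,"rx": 0,"ry": 0,"rz": 0},
    {"x": 0,"y": 0,"z": 0,"rx": 0,"ry": 0,"rz": 0}
  ]
}}

```text
clock: 13.32
position: [0.5591, -0.1677, 0.1857]
ee_rot: [-1.238, -1.171, 1.166]
force: [1.1, 0.3, -0.4]
width: 0.544
```

```bash
python3 - <<'E'
from h import *
gj(.004,.064)
a=arm.get_image("scene");cv2.imwrite("pics/s10.png",cv2.resize(a[140:240,265:425],None,fx=5,fy=5,interpolation=cv2.INTER_CUBIC))
E
```

```text
t 13.32 pos [ 0.5591 -0.1677  0.1857] shift cm [ 0.05 12.17  0.03] turn [ 0.004 -0.002  0.   ] F [ 1.08  0.34 -0.42] w 49.9 yawx 86.8
```

View pics/s10.png

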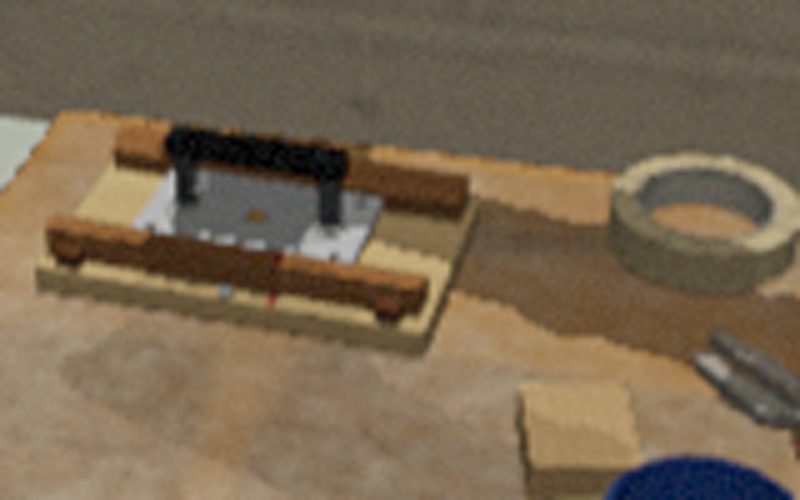

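The template lies flat between the fences with the brass pin in its hole at crop (257,215). The arm is clear, and the tape roll and offcut are where they were.

```bash
python3 - <<'E'
from cell import arm
print(arm.sign_off())
E
```

```text
the job is handed in; nothing more can be done
None
```

The template is seated on the jig's bed with the brass pin in its hole, and I have let go of it. I handed the job in at about 13 s; no verdict is reported.

**What I did:** I gripped the template by its handle bar and set it on the pin head at the start line (the tool was at about jig x = -25 mm). I then slid it along the channel. Vertical contact force reached about 16 N in the readings between moves, under the 25 N limit. The hole found the pin near jig x = +3 to +4 mm, and I lowered the template over it and released.

**Last checks:**
- **Seating:** a light press met a firm stop with the tool 64 mm above the bench, which is exactly the seated height (18 mm bed plus 46 mm grip).
- **Picture after letting go:** the plate looks flat between the fences with the pin in its hole, and the gripper is about 12 cm clear. The tape roll and offcut are in place. The sanding block was not in that last picture, but no move came near it.

**What disagreed:** the scene camera was about 1 to 1.5 pixels off my positions from the top camera. The shift was the same for the jig and the template, so it did not affect the fit. My first move call was rejected as invalid input and nothing moved; the next one, with all six numbers in every row and the jaw at 9.17 cm, went through.

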